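Fit the battery pack on the airbrush compressor

TASK

Fit the black battery pack into the bay on top of the small airbrush compressor: hook the pack's tongue under the bay's metal lip with the other end still raised, then swing that end down until the pack lies flat on the bay floor. Squeeze the two side buttons while it goes down and let them go once it is home, so that both spring out and lock it. Leave the drawing things on the table where they are.

Things in the scene. Friction and masses are not known exactly. Their poses are not given: they have to be found in the camera images.
- pack: Loose black battery pack, 0.3 kg +-20 %, flat and upright on the table at the start. Origin: centre of the case's underside; -x points to the tongue end, z up. Case 110 (x) by 46 (y) by 48 mm tall; above z = 12 mm its tongue-end face is set back from x = -55 to -47. Two grey spring buttons on its +y and -y sides, 59 mm over both when free, 49 mm when squeezed, can be gripped to lift it.
- tongue (a point): Middle of the tongue's tip on the pack, at (-67, 0, 7) mm in the pack's frame, same axes. The tongue is 28 mm wide (y) and 6 mm thick (z = 4 to 10) and sticks out 12 mm from the case (x = -55 to -67).
- left_button (a joint): Travel of the pack's +y button and its catch: 0 free (catch out), 0.005 m fully squeezed in. Its spring pushes out with 1.8 N at 0, 6.3 N fully in.
- right_button (a joint): The same for the -y button.
- left_face (a point): Middle of the +y button's outer face: (22, 29.5, 31) mm in the pack's frame when free. The button spans x = 9 to 35, z = 16 to 46 mm. Below it, moving with it, a square steel catch: x = 14 to 30, z = 2 to 7 mm, reaching to y = 28 mm when free, 23 mm (flush with the case) when squeezed in.
- right_face (a point): The same for the -y button: (22, -29.5, 31) mm in the pack's frame when free; its button and catch are the mirror image.
- compressor: Fixed grey airbrush compressor, 200 (x) by 120 (y) mm, flat top 42 mm over the table. Origin: centre of its underside, on the table; the lip end is towards its -x. Beyond the lip lies a motor hump up to 58 mm over the table; behind the bay a knob and a gauge up to 48 mm.
- bay (a point): Pack's origin when home, on the bay floor 42 mm over the table; axes of the compressor and of the home pack (tongue to -x). In this frame: rear wall x = 58 to 64, 14 mm high; side rails x = -48 to 60, 14 mm high, inner faces at y = +-25.5 mm; below z = 9 mm they recede to +-29.5, leaving ledges that hold the free catches. Square catches do not snap past: squeeze them going down.
- lip (a point): Middle of the lower edge of the lip's open side, at (-58, 0, 13) mm in the bay's frame. The metal lip spans x = -76 to -58, y = -31 to 31, z = 13 to 18 mm in that frame, open towards +x; below it the tongue's stop at x = -70.
- ink_bottle: Bystander: black plastic ink bottle, 64 mm wide, 150 mm tall. Origin: centre of its underside.
- ink_jar: Bystander: small glass ink jar, 46 mm wide, 42 mm tall. Origin: centre of its underside.
- eraser: Bystander: white eraser, 46 by 22 by 13 mm. Origin: centre of its underside.
- palette: Bystander: white palette dish, 170 mm wide, 18 mm tall. Origin: centre of its underside.
- water_cup: Bystander: clear plastic cup, 72 mm wide, 90 mm tall. Origin: centre of its underside.
- pencil: Bystander: wooden pencil, 180 mm long, 7 mm thick. Origin: centre of its underside.
- craft_knife: Bystander: black craft knife, 155 mm long, 15 mm tall. Origin: centre of its underside.
Things that resemble listed ones, but are neither listed nor needed, are in the scene too. Leave any red look-alike of the pack alone.

How it is judged:
By the outcome, as a careful person would: the job done as asked, in the order asked, and still so for the second after the job is handed in, with the robot touching nothing.
It also fails if it takes over 43 s, if anything falls off the work surface, if the arm or the gripper's body presses on something with over 40 N, if the wrist force passes 120 N, or if a joint passes its speed limit or range.

ROBOT

A 6-joint arm with a two-finger parallel gripper is mounted at the origin on the work surface. World frame = base frame: x ahead of the robot, y to its left, z up, the work surface at z = 0. Lengths are in m, angles in rad, forces in N, time in s.
With the tool pointing down it reaches from about 0.25 to 0.725 m from the base axis. Payload 9.7 kg.
Tool frame: the origin (TCP) lies between the finger pads; the fingertips stand 25 mm ahead of it and the grasp point (between the pads) lies 6 mm ahead of it; z points along the fingers, y is the line along which they close (so a half turn about z gives the same grasp; the last joint's range is limited). The gripper opens to 85 mm and grips with 20 to 120 N. Pads are 22 mm wide; open, the fingers measure 114 mm over their backs; the gripper's body (76 mm by 85 mm) begins 54 mm behind the grasp point. The pads swing forward as they close: fully open they stand 13 mm farther back than shut.
Start: joints at [1.314, 0.087, 0.176, 1.66, 0, 1.571], TCP at [0.14, 0.532, 0.256] pointing down, gripper open.
Joint ranges: [-3.13, 3.13], [-0.85, 1.81], [-1.15, 1.24], [-2.2, 2.28], [-1.44, 1.52], [-3.14, 3.14]. Speed limits (rad/s): [2.22, 2.22, 2.57, 3.14, 3.14, 3.14].

INTERFACE

Orientations are given as a unit quaternion [w, x, y, z].
In Python, from cell import env, cams, models gives the robot as it stands.
- The arm moves only by the tool carry_out, never from a script. Its argument "motion" is a list of rows, each an object of numbers: "dx", "dy", "dz": the shift along the tool's x, y, z in cm; "wx", "wy", "wz": the turn, a rotation vector about the tool's x, y, z in degrees; "jaw": the gripper command: -1 is fully open, 1 is shut, values between are in proportion. In form: [{"dx": .., "dy": .., "dz": .., "wx": .., "wy": .., "wz": .., "jaw": ..}, ...]. A call has 1 to 10 rows; each row shifts and turns the commanded pose from where the row before left it, along the tool's axes as they then stand; what a row does not reach is not made up. A row lasts 1/12 s, in which the tool goes at most 41.7 mm and 7.16 degrees, less where a joint would pass 70% of its speed; a pose out of reach is approached as far as the arm can. A call is refused whole if a number of a shift passes 4.17 or a number of a turn 7.16, either way. A call with a gripper value outside its range is refused whole. The fingers move at their own pace and stop on an object; "force" is the grip in N (left out, the last holds). Time passes only in rows, so rows that do not move let the fingers close. It gives the time, the measured TCP pose, the force, the opening and the grip force at its end, in the units of the state.
- env.get_state(): the state, without advancing time (a new reading comes with each control period).
- cams.read_camera(name): name is "scene" or "top" or "wrist"; returns (picture, depth): 400x640x3 uint8, red, green, blue; 400x640 float32, m along the optical axis (not along the pixel's ray), 0 where there is no reading.
- cams.camera_model(name): a dict with "vfov" (degrees; the focal length in pixels is half the picture's height over the tangent of half this angle, whatever the lens; pixels are square), "cx", "cy" (the principal point, pixels), "dist" ([k1, k2, p1, p2, k3] as OpenCV has them; the pictures are not rectified), "extrinsics" (4x4, takes a point from camera to world coordinates). Camera axes: x right, y down, z forward; pixel columns grow to the right and rows downward; lengths in m; the calibration is good to about 2 mm. A picture is of the moment at which its call begins: read the wrist's pose just before it. camera_model takes no time and is no camera call; for the wrist camera it gives the pose at the moment of the call.
- env.finish_job(): hands the job in; it is judged then, once.
Trained networks look in the newest picture that a camera, given by its name, has taken for a name from the list of things; names that differ only in an ending like _2 or _b are one class to them, and where a whole thing is asked for, a point or a joint stands for the part that bears it (a point fixed in the world has none). Each returns a list of dicts, best first, with "p" (0 to 1); they miss things now and then, are a little off and sometimes report something else, mostly with a low value. They report only what shows in the picture. A call takes as long as a camera call. They do not tell look-alikes from the thing itself.
- models.silhouettes(name, camera): "pixels" (400x640 bool, what is visible of it) and "box" ([left, top, right, bottom] in pixels, round what is visible of it).
- models.place_of(name, camera): "pixel" ([column, row] in pixels: a listed point, or the origin of a listed thing).
The state is a dict: "t": time; "joints": joint angles; "joint_vel": joint speeds; "joint_efforts": joint torques, N m; "position": TCP position; "eef_rot": TCP orientation; "force": force on the tool from outside, world axes, zero at the start; "moment": the same for the moment, N m; "width": finger opening in m; "grip_force": force on a finger pad.
Only numpy, scipy, OpenCV 4.12 (cv2) and the standard library are available. Lean on these libraries where they do the work, as an engineer would, in place of code of your own. Each camera call takes 0.05 s, during which the arm holds its last target. There are 200 camera calls.

## Working session

There is one attempt and no reset: what is moved stays moved. The work goes in short steps, Python scripts to look and compute and a tool call to move; the robot and the scene stay as the last step left them, time stands still between calls to the robot, and variables do not carry over. Pictures are saved under pics/ and viewed, at most 10 in all, crops included, and the job is handed in when it is done.

Besides the shell and the picture viewer there is one more tool, called after "Call:" by a JSON object that holds its "method" and its "body". carry_out: Moves the arm, as the interface text tells. Its arguments: {"type":"object","properties":{"motion":{"type":"array"},"force":{"type":"number"}},"required":["motion"]}

```bash
mkdir -p pics; ls; cat > h.py <<'E'
import numpy as np, cv2
from cell import env, cams, models
from scipy.spatial.transform import Rotation as R
def K(m):
    f=200/np.tan(np.radians(m['vfov'])/2); return np.array([[f,0,m['cx']],[0,f,m['cy']],[0,0,1.]])
def ray(m,px):
    u=cv2.undistortPoints(np.array(px,float).reshape(-1,1,2),K(m),np.array(m['dist'],float)).reshape(-1,2)
    return np.c_[u,np.ones(len(u))]
def atz(m,px,z):
    E=np.array(m['extrinsics']); d=ray(m,px)@E[:3,:3].T; o=E[:3,3]
    return o+d*((z-o[2])/d[:,2])[:,None]
def cloud(m,dep,mask):
    r,c=np.nonzero(mask&(dep>0)); E=np.array(m['extrinsics'])
    return (ray(m,np.c_[c,r])*dep[r,c][:,None])@E[:3,:3].T+E[:3,3]
def save(n,im): cv2.imwrite('pics/'+n,im[:,:,::-1])
E
python3 - <<'E'
from h import *
s=env.get_state(); print(s['t'],s['position'],s['eef_rot'],s['width'])
for n in['top','scene']:
    im,d=cams.read_camera(n); save(n+'0.png',im); m=cams.camera_model(n)
    print(n,np.round(m['extrinsics'],3).tolist())
    for k in['pack','compressor']:
        for o in models.silhouettes(k,n)[:3]:
            c=cloud(m,d,o['pixels']); print(k,o['p'],o['box'],im[o['pixels']].mean(0).round(), np.median(c,0).round(3),np.percentile(c[:,2],[5,95]).round(3))
    for k in['pack','tongue','left_face','right_face','bay','lip','compressor']:
        print(k,[(round(o['p'],2),np.round(o['pixel']).tolist()) for o in models.place_of(k,n)[:3]])
E
```

```text
pics
0.0 [0.13963944 0.53177034 0.25557352] [-6.63183941e-05  1.28041281e-01  9.91768604e-01 -6.79521037e-04] 0.08543714731337662
top [[0.011, -0.991, 0.137, 0.414], [-1.0, -0.01, 0.009, 0.016], [-0.007, -0.137, -0.991, 1.178], [0.0, 0.0, 0.0, 1.0]]
pack 0.88 [241.3, 188.6, 265.9, 240.7] [53. 51. 46.] [0.529 0.199 0.047] [0.01  0.051]
pack 0.75 [294.2, 262.3, 341.6, 299.0] [137.  65.  59.] [0.366 0.029 0.048] [0.01  0.051]
pack 0.63 [217.5, 264.6, 254.9, 310.9] [122.  58.  51.] [0.343 0.237 0.047] [0.008 0.051]
compressor 0.67 [371.1, 188.6, 422.4, 274.8] [84. 81. 71.] [ 0.485 -0.161  0.043] [0.036 0.058]
compressor 0.66 [260.0, 200.7, 263.9, 211.4] [76. 71. 63.] [0.557 0.176 0.045] [0.034 0.049]
pack [(0.93, [237.0, 288.0]), (0.9, [258.0, 216.0]), (0.87, [318.0, 279.0])]
tongue [(0.75, [247.0, 310.0]), (0.66, [253.0, 242.0]), (0.6, [295.0, 267.0])]
left_face [(0.61, [334.0, 273.0]), (0.58, [220.0, 288.0]), (0.39, [239.0, 212.0])]
right_face [(0.61, [240.0, 277.0]), (0.52, [318.0, 296.0]), (0.47, [263.0, 209.0])]
bay [(0.66, [396.0, 228.0])]
lip [(0.62, [394.0, 253.0])]
compressor [(
[... 245 characters left out ...]
001 0.049]
pack 0.84 [367.6, 180.9, 398.5, 218.3] [40. 38. 35.] [0.56  0.197 0.043] [0.003 0.049]
pack 0.57 [288.4, 150.9, 333.1, 181.0] [102.  31.  26.] [0.382 0.029 0.036] [0.002 0.049]
compressor 0.87 [219.0, 170.7, 269.9, 237.9] [77. 74. 66.] [ 0.511 -0.165  0.041] [0.015 0.056]
pack [(0.97, [382.0, 201.0]), (0.69, [379.0, 160.0]), (0.65, [310.0, 170.0])]
tongue [(0.85, [365.0, 147.0]), (0.75, [330.0, 174.0]), (0.63, [375.0, 188.0])]
left_face [(0.4, [296.0, 166.0]), (0.2, [462.0, 237.0])]
right_face [(0.67, [463.0, 178.0]), (0.57, [378.0, 158.0]), (0.46, [379.0, 204.0])]
bay [(0.73, [243.0, 198.0])]
lip [(0.66, [247.0, 181.0]), (0.48, [462.0, 179.0])]
compressor [(0.91, [248.0, 210.0])]
```

View pics/top0.png

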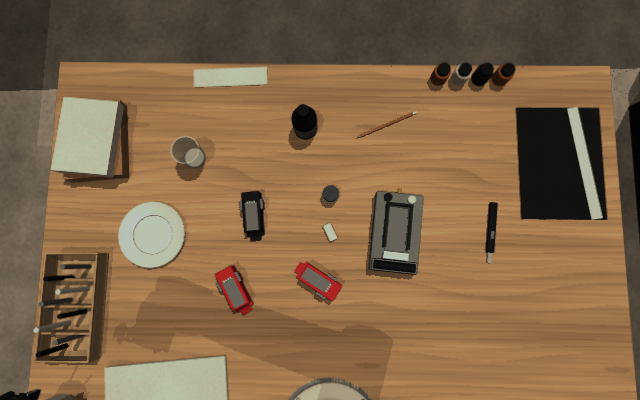

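```bash
python3 - <<'E'
from h import *
m=cams.camera_model('top')
def p(px,z): return atz(m,[px],z)[0]
pk=p([258,216],.0); t=p([253,242],.007); lf=p([239,212],.031); rf=p([263,209],.031)
bay=p([396,228],.042); lip=p([394,253],.055); co=p([393,233],0)
for n,v in dict(pk=pk,t=t,lf=lf,rf=rf,bay=bay,lip=lip,co=co).items(): print(n,v.round(3))
# masks
im,d=cams.read_camera('top')
o=models.silhouettes('pack','top')
for q in o[:1]:
    c=cloud(m,d,q['pixels']); c=c[c[:,2]>.04]
    print(cv2.minAreaRect((c[:,:2]*1000).astype(np.float32)))
q=models.silhouettes('compressor','top')[0]
c=cloud(m,d,q['pixels']); c=c[c[:,2]>.03]
print(cv2.minAreaRect((c[:,:2]*1000).astype(np.float32)))
E
```

```text
pk [0.528 0.191 0.   ]
t [0.46  0.201 0.007]
lf [0.535 0.236 0.031]
rf [0.543 0.175 0.031]
bay [ 0.498 -0.162  0.042]
lip [ 0.435 -0.154  0.055]
co [ 0.488 -0.161  0.   ]
((346.7577209472656, 243.60568237304688), (101.69163513183594, 59.03731918334961), 28.671405792236328)
((489.95709228515625, -162.39236450195312), (120.8284683227539, 203.06692504882812), 84.25016784667969)
```

The top view shows the black pack at about (252,215), with its tongue towards the robot. The bay is at (397,230), with its lip also towards the robot at (394,255). Two red look-alikes sit at (234,289) and (318,281). I'll go above the black pack and look from close by.

Call:
{"method": "carry_out", "body": {"motion": [{"wz": -5.7, "jaw": -1}, {"wz": -5.7}, {"wz": -5.7}, {"wz": -5.6}, {"dx": -2.6, "dy": -3.2}, {"dx": -2.6, "dy": -3.2}, {"dx": -2.6, "dy": -3.2}, {"dx": -2.6, "dy": -3.2}, {"dx": -2.6, "dy": -3.2}, {"dx": -2.6, "dy": -3.2}]}}

```text
$.motion[0]: bad value
```

Call:
{"method": "carry_out", "body": {"motion": [{"dx": -2.6, "dy": -3.2}, {"dx": -2.6, "dy": -3.2}, {"dx": -2.6, "dy": -3.2}, {"dx": -2.6, "dy": -3.2}, {"dx": -2.6, "dy": -3.2}, {"dx": -2.6, "dy": -3.2}, {"dx": 0}]}}

```text
$.motion[0]: bad value
```

```bash
cat >> h.py <<'E'
def look(n,names,zs):
    m=cams.camera_model('wrist'); im,d=cams.read_camera('wrist'); save(n,im)
    for k,z in zip(names,zs):
        for o in models.place_of(k,'wrist')[:2]: print(k,round(o['p'],2),np.round(o['pixel']).tolist(),atz(m,[o['pixel']],z)[0].round(4))
    return m,im,d
def rect(c):
    (a,b),s,t=cv2.minAreaRect((c[:,:2]*1000).astype(np.float32)); return np.round([a,b,*s,t],1)
E
python3 - <<'E'
from h import *
s=env.get_state(); print(s['t'],s['position'],R.from_quat(np.roll(s['eef_rot'],-1)).as_matrix().round(3).tolist())
m,im,d=look('w1.png',['pack','tongue','left_face','right_face'],[0,.007,.031,.031])
print(np.round(m['extrinsics'],3).tolist())
for q in models.silhouettes('pack','wrist')[:2]:
    c=cloud(m,d,q['pixels']); t=c[c[:,2]>.046]
    print(q['p'],q['box'],'all',rect(c),'top',rect(t),np.median(t,0).round(4))
E
```

```text
1.15 [0.1396865  0.53197166 0.25628687] [[-0.967, 0.254, 0.0], [0.254, 0.967, 0.0], [0.0, 0.0, -1.0]]
right_face 0.48 [1.0, 387.0] [0.3231 0.0328 0.031 ]
[[0.255, 0.924, 0.284, 0.067], [0.967, -0.243, -0.075, 0.552], [0.0, 0.294, -0.956, 0.373], [0.0, 0.0, 0.0, 1.0]]
0.7 [118.7, 388.1, 141.6, 400.0] all [368.6 210.3  23.8  88.6  31.2] top [352.4 235.   24.5  16.6  89.1] [0.3517 0.2371 0.0474]
0.53 [1.6, 371.6, 10.5, 394.8] all [224.3 239.   20.2 510.7  24.4] top [1.102e+02 4.663e+02 4.000e-01 2.300e+00 2.120e+01] [0.1102 0.4661 0.3163]
```

View pics/w1.png

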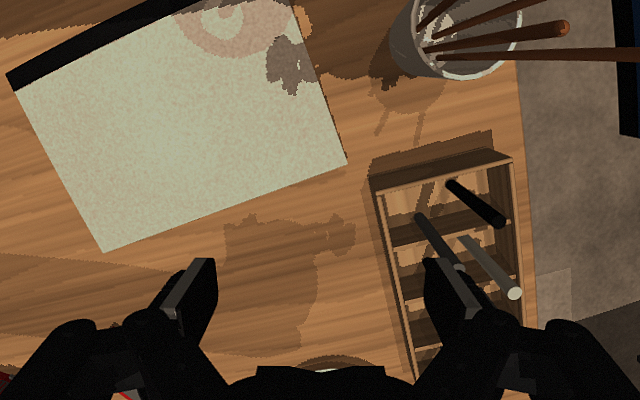

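The wrist view shows only the notepad and pen rack, because the move was refused: every field of a row must be given.

Call:
{"method": "carry_out", "body": {"motion": [{"dx": 0, "dy": 0, "dz": 0, "wx": 0, "wy": 0, "wz": -5.7, "jaw": -1}, {"dx": 0, "dy": 0, "dz": 0, "wx": 0, "wy": 0, "wz": -5.7, "jaw": -1}, {"dx": 0, "dy": 0, "dz": 0, "wx": 0, "wy": 0, "wz": -5.7, "jaw": -1}, {"dx": 0, "dy": 0, "dz": 0, "wx": 0, "wy": 0, "wz": -5.6, "jaw": -1}, {"dx": -2.6, "dy": -3.2, "dz": 0, "wx": 0, "wy": 0, "wz": 0, "jaw": -1}, {"dx": -2.6, "dy": -3.2, "dz": 0, "wx": 0, "wy": 0, "wz": 0, "jaw": -1}, {"dx": -2.6, "dy": -3.2, "dz": 0, "wx": 0, "wy": 0, "wz": 0, "jaw": -1}, {"dx": -2.6, "dy": -3.2, "dz": 0, "wx": 0, "wy": 0, "wz": 0, "jaw": -1}, {"dx": -2.6, "dy": -3.2, "dz": 0, "wx": 0, "wy": 0, "wz": 0, "jaw": -1}, {"dx": -2.6, "dy": -3.2, "dz": 0, "wx": 0, "wy": 0, "wz": 0, "jaw": -1}], "force": 60}}

```text
t: 2.28
position: [0.3218, 0.3619, 0.2565]
eef_rot: [0.0, -0.07, 0.998, 0.0]
force: [0.1, 1.1, 0.9]
width: 0.0854
grip_force: 0.0
```

Call:
{"method": "carry_out", "body": {"motion": [{"dx": -2.6, "dy": -3.2, "dz": 0, "wx": 0, "wy": 0, "wz": 0, "jaw": -1}, {"dx": -2.6, "dy": -3.2, "dz": 0, "wx": 0, "wy": 0, "wz": 0, "jaw": -1}, {"dx": -2.6, "dy": -3.2, "dz": 0, "wx": 0, "wy": 0, "wz": 0, "jaw": -1}, {"dx": -2.6, "dy": -3.2, "dz": 0, "wx": 0, "wy": 0, "wz": 0, "jaw": -1}, {"dx": -2.6, "dy": -3.2, "dz": 0, "wx": 0, "wy": 0, "wz": 0, "jaw": -1}, {"dx": -2.6, "dy": -3.2, "dz": 0, "wx": 0, "wy": 0, "wz": 0, "jaw": -1}, {"dx": 0, "dy": 0, "dz": 0, "wx": 0, "wy": 0, "wz": 0, "jaw": -1}, {"dx": 0, "dy": 0, "dz": 0, "wx": 0, "wy": 0, "wz": 0, "jaw": -1}]}}

```text
t: 2.95
position: [0.5032, 0.1933, 0.2557]
eef_rot: [-0.0, -0.068, 0.998, -0.0]
force: [-1.3, 0.9, -0.5]
width: 0.0855
grip_force: 0.0
```

```bash

python3 - <<'E'
from h import *
s=env.get_state(); print(s['t'],s['position'],R.from_quat(np.roll(s['eef_rot'],-1)).as_matrix().round(3).tolist())
m,im,d=look('w2.png',['pack','tongue','left_face','right_face'],[0,.007,.031,.031])
print(np.round(m['extrinsics'],3).tolist())
for q in models.silhouettes('pack','wrist')[:2]:
    c=cloud(m,d,q['pixels']); t=c[(c[:,2]>.044)&(c[:,2]<.056)]
    print(q['p'],q['box'],'all',rect(c),'top',rect(t),np.median(t,0).round(4))
E
```

```text
2.95 [0.50317376 0.19332396 0.25571744] [[-0.991, -0.135, -0.001], [-0.135, 0.991, -0.0], [0.001, -0.0, -1.0]]
pack 0.82 [398.0, 4.0] [0.3436 0.247  0.    ]
tongue 0.96 [327.0, 124.0] [0.465 0.196 0.007]
tongue 0.76 [225.0, 42.0] [0.4001 0.0873 0.007 ]
left_face 0.74 [354.0, 217.0] [0.5513 0.2349 0.031 ]
left_face 0.58 [441.0, 7.0] [0.3467 0.2799 0.031 ]
right_face 0.85 [375.0, 31.0] [0.3755 0.2255 0.031 ]
right_face 0.55 [295.0, 216.0] [0.5584 0.1754 0.031 ]
[[-0.135, 0.947, 0.29, 0.429], [0.991, 0.129, 0.04, 0.184], [0.001, 0.293, -0.956, 0.373], [0.0, 0.0, 0.0, 1.0]]
0.97 [293.3, 126.2, 356.7, 253.7] all [536.9 201.4 144.4  69.2  12.2] top [535.9 204.2 102.   58.2   6.6] [0.535  0.2036 0.0474]
0.66 [369.7, 2.4, 452.8, 70.6] all [368.4 261.7  62.5  74.1  10.5] top [373.8 257.1  52.2  62.1   8.9] [0.3695 0.2566 0.0475]
```

View pics/w2.png

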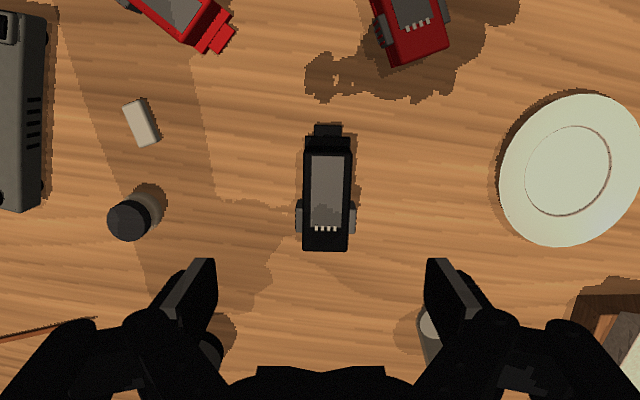

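The close view shows the black pack at box (293–357, 126–254), tongue up at (327,124), grey buttons at (300,217) and (352,217). The measured top is 102×58 mm, which fits the given sizes. I'll descend onto the buttons.

Call:
{"method": "carry_out", "body": {"motion": [{"dx": -2.6, "dy": 0.33, "dz": 0, "wx": 0, "wy": 0, "wz": 1, "jaw": -1}, {"dx": -2.6, "dy": 0.32, "dz": 0, "wx": 0, "wy": 0, "wz": 0, "jaw": -1}, {"dx": 0, "dy": 0, "dz": 3.5, "wx": 0, "wy": 0, "wz": 0, "jaw": -1}, {"dx": 0, "dy": 0, "dz": 3.5, "wx": 0, "wy": 0, "wz": 0, "jaw": -1}, {"dx": 0, "dy": 0, "dz": 3.5, "wx": 0, "wy": 0, "wz": 0, "jaw": -1}, {"dx": 0, "dy": 0, "dz": 3.5, "wx": 0, "wy": 0, "wz": 0, "jaw": -1}, {"dx": 0, "dy": 0, "dz": 3, "wx": 0, "wy": 0, "wz": 0, "jaw": -1}, {"dx": 0, "dy": 0, "dz": 2.5, "wx": 0, "wy": 0, "wz": 0, "jaw": -1}, {"dx": 0, "dy": 0, "dz": 2, "wx": 0, "wy": 0, "wz": 0, "jaw": -1}, {"dx": 0, "dy": 0, "dz": 0, "wx": 0, "wy": 0, "wz": 0, "jaw": -1}]}}

```text
t: 4.08
position: [0.5499, 0.2082, 0.0368]
eef_rot: [-0.003, -0.062, 0.998, -0.001]
force: [-0.3, -0.1, 0.0]
width: 0.0853
grip_force: 0.0
```

```bash

python3 - <<'E'
from h import *
s=env.get_state(); print(s['t'],s['position'],s['force'],R.from_quat(np.roll(s['eef_rot'],-1)).as_matrix().round(3).tolist())
E
```

```text
4.0833 [0.54987329 0.20821574 0.03682694] [-0.29210187 -0.07385148  0.04796053] [[-0.992, -0.123, -0.006], [-0.123, 0.992, -0.002], [0.006, -0.002, -1.0]]
```

Call:
{"method": "carry_out", "body": {"motion": [{"dx": 0, "dy": 0, "dz": 0, "wx": 0, "wy": 0, "wz": 0, "jaw": -1}, {"dx": 0, "dy": 0, "dz": 0, "wx": 0, "wy": 0, "wz": 0, "jaw": -1}, {"dx": 0, "dy": 0, "dz": 0, "wx": 0, "wy": 0, "wz": 0, "jaw": -1}]}}

```text
t: 4.33
position: [0.5536, 0.2089, 0.0434]
eef_rot: [0.001, -0.061, 0.998, 0.0]
force: [0.1, -0.4, 0.7]
width: 0.0854
grip_force: 0.0
```

Call:
{"method": "carry_out", "body": {"motion": [{"dx": 0, "dy": -0.2, "dz": 0.15, "wx": 0, "wy": 0, "wz": 0, "jaw": -1}, {"dx": 0, "dy": 0, "dz": 0, "wx": 0, "wy": 0, "wz": 0, "jaw": 0}, {"dx": 0, "dy": 0, "dz": 0, "wx": 0, "wy": 0, "wz": 0, "jaw": 1}, {"dx": 0, "dy": 0, "dz": 0, "wx": 0, "wy": 0, "wz": 0, "jaw": 1}, {"dx": 0, "dy": 0, "dz": 0, "wx": 0, "wy": 0, "wz": 0, "jaw": 1}, {"dx": 0, "dy": 0, "dz": 0, "wx": 0, "wy": 0, "wz": 0, "jaw": 1}, {"dx": 0, "dy": 0, "dz": 0, "wx": 0, "wy": 0, "wz": 0, "jaw": 1}], "force": 60}}

```text
t: 4.92
position: [0.5538, 0.2061, 0.0419]
eef_rot: [0.001, -0.061, 0.998, 0.0]
force: [-2.6, -4.1, 13.3]
width: 0.0453
grip_force: 63.5
```

Call:
{"method": "carry_out", "body": {"motion": [{"dx": 0, "dy": 0, "dz": -1, "wx": 0, "wy": 0, "wz": 0, "jaw": 1}, {"dx": 0, "dy": 0, "dz": -2, "wx": 0, "wy": 0, "wz": 0, "jaw": 1}, {"dx": 0, "dy": 0, "dz": -3, "wx": 0, "wy": 0, "wz": 0, "jaw": 1}, {"dx": 0, "dy": 0, "dz": -3, "wx": 0, "wy": 0, "wz": 0, "jaw": 1}, {"dx": 0, "dy": 0, "dz": -3, "wx": 0, "wy": 0, "wz": 0, "jaw": 1}, {"dx": 0, "dy": 0, "dz": -1, "wx": 0, "wy": 0, "wz": 0, "jaw": 1}, {"dx": 0, "dy": 0, "dz": 0, "wx": 0, "wy": 0, "wz": 0, "jaw": 1}, {"dx": 0, "dy": 0, "dz": 0, "wx": 0, "wy": 0, "wz": 0, "jaw": 1}]}}

```text
t: 5.58
position: [0.5529, 0.2063, 0.1689]
eef_rot: [-0.0, -0.061, 0.998, -0.0]
force: [0.1, -0.1, -3.1]
width: 0.0453
grip_force: 62.3
```

```bash

python3 - <<'E'
from h import *
s=env.get_state(); print(s['t'],s['position'],s['force'],s['width'],s['grip_force'],R.from_quat(np.roll(s['eef_rot'],-1)).as_matrix().round(3).tolist())
m,im,d=look('w3.png',['tongue','left_face'],[.137,.161])
im2,d2=cams.read_camera('scene')
q=models.silhouettes('pack','scene')
for o in q[:3]: print(o['p'],o['box'])
crop=im2[80:260,290:510]
canvas=np.vstack([cv2.resize(im[:260,160:480],(640,520))[:300],cv2.resize(crop,(367,300))]) if 0 else None
a=cv2.resize(im[0:280,160:480],(400,350)); b=cv2.resize(crop,(400,327)); b=np.vstack([b,np.zeros((23,400,3),np.uint8)])
save('mix3.png',np.hstack([a,b]))
E
```

```text
5.5833 [0.55291168 0.20628037 0.16887105] [ 0.05981682 -0.07060944 -3.10862412] 0.045343107734145516 62.33969181776047 [[-0.993, -0.122, -0.0], [-0.122, 0.993, -0.0], [0.0, -0.0, -1.0]]
tongue 0.68 [318.0, 49.0] [0.465  0.1955 0.137 ]
0.75 [373.3, 147.5, 405.5, 180.4]
0.69 [288.9, 150.5, 332.8, 180.5]
0.67 [300.3, 192.2, 312.8, 207.5]
```

View pics/mix3.png

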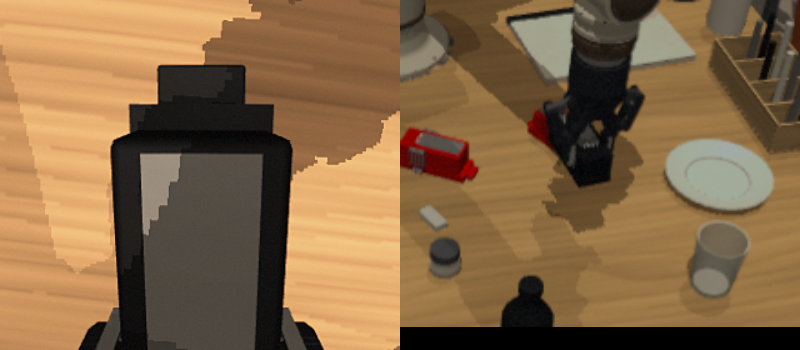

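The pack hangs level and square in the grip: its tongue, at (205,80) in the crop, is where it should be. Next I'll carry it to just behind the bay.

Call:
{"method": "carry_out", "body": {"motion": [{"dx": 0, "dy": -1.5, "dz": 0, "wx": 0, "wy": 0, "wz": 6.5, "jaw": 1}, {"dx": -0.8, "dy": -3, "dz": 0, "wx": 0, "wy": 0, "wz": 6.4, "jaw": 1}, {"dx": -1, "dy": -4, "dz": 0, "wx": 0, "wy": 0, "wz": 0, "jaw": 1}, {"dx": -1, "dy": -4, "dz": 0, "wx": 0, "wy": 0, "wz": 0, "jaw": 1}, {"dx": -1, "dy": -4, "dz": 0, "wx": 0, "wy": 0, "wz": 0, "jaw": 1}, {"dx": -1, "dy": -4, "dz": 0, "wx": 0, "wy": 0, "wz": 0, "jaw": 1}, {"dx": -1, "dy": -4, "dz": 0, "wx": 0, "wy": 0, "wz": 0, "jaw": 1}, {"dx": -1, "dy": -4, "dz": 0, "wx": 0, "wy": 0, "wz": 0, "jaw": 1}, {"dx": -1, "dy": -4, "dz": 0, "wx": 0, "wy": 0, "wz": 0, "jaw": 1}, {"dx": -0.9, "dy": -3, "dz": 0, "wx": 0, "wy": 0, "wz": 0, "jaw": 1}]}}

```text
t: 6.67
position: [0.6092, -0.1582, 0.1688]
eef_rot: [-0.001, 0.052, 0.999, -0.0]
force: [0.4, 1.2, -3.5]
width: 0.0453
grip_force: 62.3
```

Call:
{"method": "carry_out", "body": {"motion": [{"dx": 0, "dy": -1.5, "dz": 0, "wx": 0, "wy": 0, "wz": 0, "jaw": 1}, {"dx": 0, "dy": 0, "dz": 0, "wx": 0, "wy": 0, "wz": 0, "jaw": 1}, {"dx": 0, "dy": 0, "dz": 0, "wx": 0, "wy": 0, "wz": 0, "jaw": 1}, {"dx": 0, "dy": 0, "dz": 0, "wx": 0, "wy": 0, "wz": 0, "jaw": 1}]}}

```text
t: 7.0
position: [0.6079, -0.169, 0.1693]
eef_rot: [-0.0, 0.051, 0.999, 0.0]
force: [0.2, 0.6, -3.6]
width: 0.045
grip_force: 62.3
```

```bash

python3 - <<'E'
from h import *
s=env.get_state(); print(s['t'],s['position'],s['width'],R.from_quat(np.roll(s['eef_rot'],-1)).as_matrix().round(3).tolist())
m,im,d=look('w4.png',['lip','bay','compressor','tongue'],[.055,.042,0,.135])
np.savez('w4.npz',im=im,d=d,K=K(m),E=m['extrinsics'],dist=m['dist'])
E
```

```text
7.0 [ 0.60790883 -0.16904272  0.16930845] 0.045005692816134285 [[-0.995, 0.103, -0.001], [0.103, 0.995, 0.001], [0.001, 0.001, -1.0]]
bay 0.88 [313.0, 27.0] [ 0.4971 -0.1615  0.042 ]
compressor 0.86 [313.0, 24.0] [ 0.4889 -0.1614  0.    ]
tongue 0.83 [320.0, 51.0] [ 0.5202 -0.1594  0.135 ]
tongue 0.28 [536.0, 10.0] [ 0.5116 -0.0719  0.135 ]
```

View pics/w4.png

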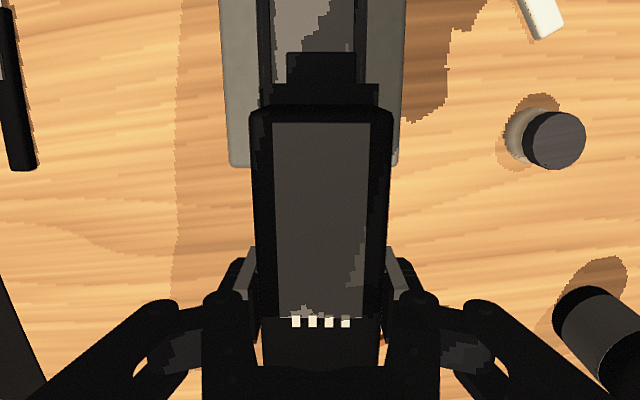

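The view shows the bay's rear part under the held pack, with rails near columns 270 and 360. The lip is out of the frame, so I'll step 5 cm towards it.

Call:
{"method": "carry_out", "body": {"motion": [{"dx": 1.5, "dy": 0, "dz": 0, "wx": 0, "wy": 0, "wz": 0, "jaw": 1}, {"dx": 2, "dy": 0, "dz": 0, "wx": 0, "wy": 0, "wz": 0, "jaw": 1}, {"dx": 1.5, "dy": 0, "dz": 0, "wx": 0, "wy": 0, "wz": 0, "jaw": 1}, {"dx": 0, "dy": 0, "dz": 0, "wx": 0, "wy": 0, "wz": 0, "jaw": 1}, {"dx": 0, "dy": 0, "dz": 0, "wx": 0, "wy": 0, "wz": 0, "jaw": 1}, {"dx": 0, "dy": 0, "dz": 0, "wx": 0, "wy": 0, "wz": 0, "jaw": 1}]}}

```text
t: 7.75
position: [0.5589, -0.1646, 0.1701]
eef_rot: [0.0, 0.051, 0.999, -0.0]
force: [1.4, 0.2, -1.0]
width: 0.0454
grip_force: 62.3
```

```bash

python3 - <<'E'
from h import *
s=env.get_state(); print(s['t'],s['position'],s['width'],R.from_quat(np.roll(s['eef_rot'],-1)).as_matrix().round(3).tolist())
m,im,d=look('w5.png',['lip','bay','compressor','tongue'],[.055,.042,0,.135])
q=models.silhouettes('compressor','wrist')[0]
c=cloud(m,d,q['pixels'])
np.savez('w5.npz',im=im,d=d,c=c)
for a,b in[(.038,.046),(.0565,.0625),(.053,.0565)]:
    t=c[(c[:,2]>a)&(c[:,2]<b)]; print(a,len(t),rect(t) if len(t)>9 else '')
# heights along bay axis (lip/hump), bay frame guess
u=np.array([.9945,-.1045]); v=np.array([.1045,.9945]); o=np.array([.4975,-.162])
x=(c[:,:2]-o)@u; y=(c[:,:2]-o)@v
for a in np.arange(-.11,-.03,.002):
    k=(abs(y)<.012)&(abs(x-a)<.001)
    if k.sum(): print(round(a*1000),np.round(np.median(c[k,2])*1000,1),end='; ')
print()
for xs in(-.09,-.067,-.05,-.04,-.03):
    print(xs)
    for a in np.arange(-.064,.065,.002):
        k=(abs(x-xs)<.004)&(abs(y-a)<.001)
        if k.sum(): print(round(a*1000),np.round(np.median(c[k,2])*1000),end='; ')
    print()
E
```

```text
7.75 [ 0.558929   -0.16455366  0.17008193] 0.04538787565909443 [[-0.995, 0.103, 0.001], [0.103, 0.995, -0.0], [-0.001, -0.0, -1.0]]
lip 0.96 [311.0, 8.0] [ 0.4397 -0.1569  0.055 ]
tongue 0.67 [320.0, 52.0] [ 0.4714 -0.1552  0.135 ]
0.038 15229 [ 508.8 -163.4  119.9  156.8   84.3]
0.0565 921 [ 464.1 -159.    65.2   57.6   84. ]
0.053 1342 [ 467.6 -159.3   66.4   58.1   84.1]
-62 59.4; -60 58.2; -58 42.7; -56 41.6; -54 41.9; -52 41.9; -50 41.6; -48 41.9; -46 41.9; -44 41.6; -42 41.8; -40 41.7; -38 41.7; -36 41.7; -34 41.9; 
-0.09

-0.067
-60 40.0; -58 40.0; -56 41.0; -54 42.0; -52 41.0; -50 41.0; -48 41.0; -46 41.0; -44 42.0; -42 42.0; -40 41.0; -38 41.0; -36 41.0; -34 42.0; 32 42.0; 34 41.0; 36 41.0; 38 42.0; 40 41.0; 42 42.0; 44 42.0; 46 42.0; 48 42.0; 50 41.0; 52 41.0; 54 41.0; 56 41.0; 58 41.0; 60 37.0; 
-0.05
-60 39.0; -58 41.0; -56 41.0; -54 41.0; -52 41.0; -50 41.0; -48 42.0; -46 41.0; -44 41.0; -42 42.0; -40 41.0; -38 41.0; -36 42.0; -34 42.0; -32 44.0; -30 42.0; -28 42.0; -26 42.0; -24 42.0; -22 42.0; -20 42.0; -18 42.0; -16 42.0; -14 42.0; -12 42.0; -10 42.0; -8 42.0; -6 42.0
[... 560 characters left out ...]
 -6 42.0; -4 42.0; -2 42.0; 0 42.0; 2 42.0; 4 42.0; 6 42.0; 8 42.0; 10 42.0; 12 42.0; 14 42.0; 16 42.0; 18 42.0; 20 42.0; 22 42.0; 24 42.0; 26 55.0; 28 55.0; 30 55.0; 32 55.0; 34 42.0; 36 41.0; 38 42.0; 40 41.0; 42 41.0; 44 41.0; 46 41.0; 48 41.0; 50 41.0; 52 41.0; 54 41.0; 56 41.0; 58 40.0; 60 38.0; 
-0.03
-60 39.0; -58 41.0; -56 41.0; -54 41.0; -52 41.0; -50 41.0; -48 41.0; -46 41.0; -44 41.0; -42 41.0; -40 41.0; -38 42.0; -36 41.0; -34 55.0; -32 55.0; -30 55.0; -28 55.0; -26 51.0; -24 42.0; -22 42.0; -20 42.0; -18 42.0; 18 137.0; 24 56.0; 26 56.0; 28 55.0; 30 55.0; 32 55.0; 34 41.0; 36 41.0; 38 42.0; 40 41.0; 42 41.0; 44 41.0; 46 41.0; 48 41.0; 50 41.0; 52 41.0; 54 41.0; 56 41.0; 58 40.0;
```

View pics/w5.png

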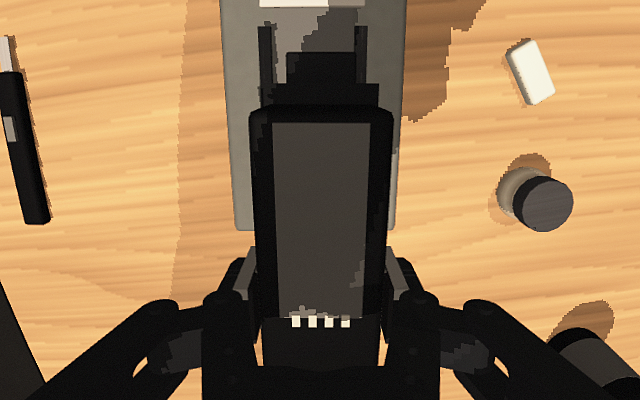

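The lip's edge shows at (311,8), with the rails at columns 266 and 360 and the tongue at (320,52). Depth puts the bay at about (0.4968, -0.1622), yaw -5.8°, which makes the pack 3.9 mm too far to +y. Next I'll correct that, lower and pitch the nose down 15°.

Call:
{"method": "carry_out", "body": {"motion": [{"dx": 1.2, "dy": -0.2, "dz": 1, "wx": 0, "wy": 0, "wz": 0, "jaw": 1}, {"dx": 1.25, "dy": -0.19, "dz": 1.25, "wx": 0, "wy": 0, "wz": 0, "jaw": 1}, {"dx": 1.2, "dy": 0, "dz": 1, "wx": 0, "wy": 0, "wz": 0, "jaw": 1}, {"dx": 0, "dy": 0, "dz": 0.5, "wx": 0, "wy": -5, "wz": 0, "jaw": 1}, {"dx": 0, "dy": 0, "dz": 0, "wx": 0, "wy": -5, "wz": 0, "jaw": 1}, {"dx": 0, "dy": 0, "dz": 0, "wx": 0, "wy": -5, "wz": 0, "jaw": 1}, {"dx": 0, "dy": 0, "dz": 0, "wx": 0, "wy": 0, "wz": 0, "jaw": 1}, {"dx": 0, "dy": 0, "dz": 0, "wx": 0, "wy": 0, "wz": 0, "jaw": 1}, {"dx": 0, "dy": 0, "dz": 0, "wx": 0, "wy": 0, "wz": 0, "jaw": 1}]}}

```text
t: 8.8
position: [0.5222, -0.1651, 0.1332]
eef_rot: [0.13, 0.051, 0.99, -0.007]
force: [0.8, -0.6, -1.8]
width: 0.0456
grip_force: 62.5
```

```bash
cat > b.py <<'E'
from h import *
s=env.get_state(); M=R.from_quat(np.roll(s['eef_rot'],-1)).as_matrix()
a=np.radians(-5.8); B=np.array([[np.cos(a),-np.sin(a),0],[np.sin(a),np.cos(a),0],[0,0,1]])
p=B.T@(s['position']-[.4968,-.1622,.042])*1000; N=B.T@M
th=np.arctan2(N[0,2],-N[2,2]); c,sn=np.cos(th),np.sin(th)
C=p[[0,2]]-[77*c-42*sn,77*sn+42*c]
print('t',round(s['t'],2),'tcp bay',p.round(1),'pitch',np.degrees(th).round(1),'yaw err',np.degrees(np.arctan2(-N[0,1],N[1,1])).round(2),'roll',np.degrees(N[2,1]).round(2),'C',C.round(1),'F',s['force'].round(1),'w',round(s['width'],4),round(s['grip_force'],1))
E
python3 - <<'E'
from b import *
m,im,d=look('w6.png',['lip','tongue','bay'],[.055,.08,.042])
q=models.silhouettes('tongue','wrist')
E
```

```text
t 8.8 tcp bay [25.5 -0.3 91.2] pitch 15.0 yaw err -0.12 roll -0.02 C [-38.   30.7] F [ 0.8 -0.6 -1.8] w 0.0456 62.5
lip 0.97 [321.0, 24.0] [ 0.4387 -0.1556  0.055 ]
tongue 0.78 [318.0, 50.0] [ 0.4451 -0.1572  0.08  ]
tongue 0.16 [544.0, 202.0] [ 0.5271 -0.0517  0.08  ]
```

View pics/w6.png

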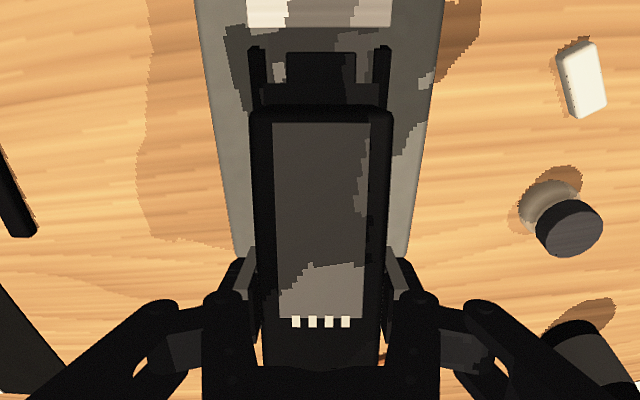

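Rails at columns 257 and 382 and the lip strip (246–391) are all centred on the tongue at column 320. Now I'll go down, still tilted.

Call:
{"method": "carry_out", "body": {"motion": [{"dx": 0.18, "dy": 0, "dz": 0.68, "wx": 0, "wy": 0, "wz": 0, "jaw": 1}, {"dx": 0.18, "dy": 0, "dz": 0.68, "wx": 0, "wy": 0, "wz": 0, "jaw": 1}, {"dx": 0.18, "dy": 0, "dz": 0.68, "wx": 0, "wy": 0, "wz": 0, "jaw": 1}, {"dx": 0.18, "dy": 0, "dz": 0.66, "wx": 0, "wy": 0, "wz": 0, "jaw": 1}, {"dx": 0, "dy": 0, "dz": 0, "wx": 0, "wy": 0, "wz": 0, "jaw": 1}, {"dx": 0, "dy": 0, "dz": 0, "wx": 0, "wy": 0, "wz": 0, "jaw": 1}, {"dx": 0, "dy": 0, "dz": 0, "wx": 0, "wy": 0, "wz": 0, "jaw": 1}]}}

```text
t: 9.63
position: [0.5217, -0.1649, 0.1044]
eef_rot: [0.13, 0.051, 0.99, -0.007]
force: [0.5, -0.0, -2.7]
width: 0.0454
grip_force: 62.5
```

```bash
python3 - <<'E'
from b import *
m,im,d=look('w7.png',['lip','tongue'],[.055,.047])
E
```

```text
t 9.63 tcp bay [25.  -0.2 62.4] pitch 15.0 yaw err -0.12 roll -0.0 C [-38.5   1.9] F [ 0.5 -0.  -2.7] w 0.0454 62.5
lip 0.94 [319.0, 38.0] [ 0.4396 -0.1563  0.055 ]
tongue 0.91 [319.0, 52.0] [ 0.4462 -0.157   0.047 ]
tongue 0.29 [320.0, 206.0] [ 0.5198 -0.1644  0.047 ]
```

View pics/w7.png

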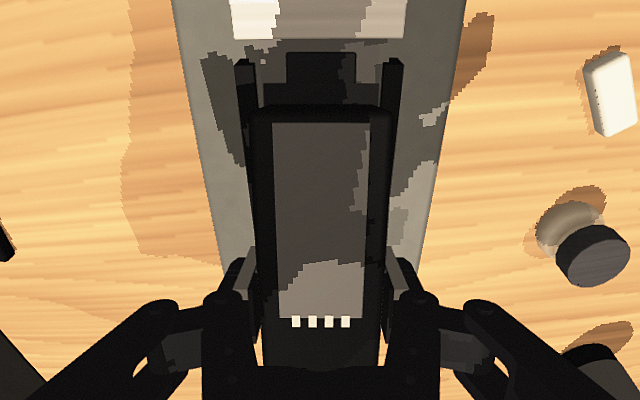

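The tongue at (320,52) is between the rails (244 and 393), 5 mm short of the lip edge at row 38, and free of contact. I'll slide it under the lip.

Call:
{"method": "carry_out", "body": {"motion": [{"dx": 0.35, "dy": 0, "dz": -0.094, "wx": 0, "wy": 0, "wz": 0, "jaw": 1}, {"dx": 0.35, "dy": 0, "dz": -0.094, "wx": 0, "wy": 0, "wz": 0, "jaw": 1}, {"dx": 0.35, "dy": 0, "dz": -0.094, "wx": 0, "wy": 0, "wz": 0, "jaw": 1}, {"dx": 0.35, "dy": 0, "dz": -0.094, "wx": 0, "wy": 0, "wz": 0, "jaw": 1}, {"dx": 0, "dy": 0, "dz": 0, "wx": 0, "wy": 0, "wz": 0, "jaw": 1}, {"dx": 0, "dy": 0, "dz": 0, "wx": 0, "wy": 0, "wz": 0, "jaw": 1}]}}

```text
t: 10.28
position: [0.5071, -0.1635, 0.1045]
eef_rot: [0.131, 0.051, 0.99, -0.007]
force: [1.0, 0.7, -3.2]
width: 0.0452
grip_force: 62.5
```

```bash
python3 - <<'E'
from b import *
m,im,d=look('w8.png',['lip','tongue'],[.055,.047])
E
```

```text
t 10.28 tcp bay [10.4 -0.2 62.5] pitch 15.0 yaw err -0.12 roll -0.0 C [-53.1   2. ] F [ 1.   0.7 -3.2] w 0.0452 62.5
lip 0.59 [320.0, 76.0] [ 0.4395 -0.1557  0.055 ]
```

View pics/w8.png

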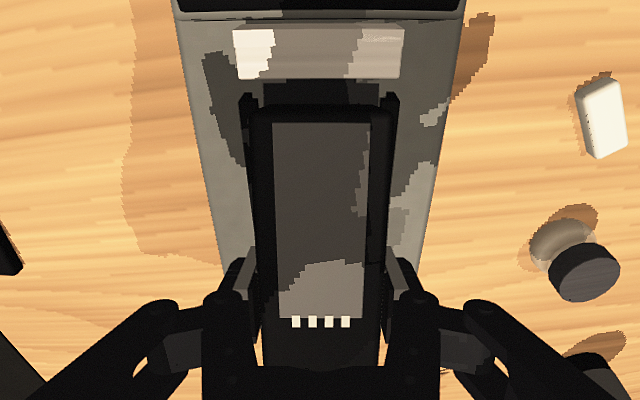

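The tongue is now hidden under the lip (strip at rows 25–78), with the rear raised 15° and no contact force. I'll swing it down with the buttons squeezed.

Call:
{"method": "carry_out", "body": {"motion": [{"dx": -0.16, "dy": 0, "dz": 0.45, "wx": 0, "wy": 3, "wz": 0, "jaw": 1}, {"dx": -0.17, "dy": 0, "dz": 0.455, "wx": 0, "wy": 3, "wz": 0, "jaw": 1}, {"dx": -0.17, "dy": 0, "dz": 0.44, "wx": 0, "wy": 3, "wz": 0, "jaw": 1}, {"dx": 0, "dy": 0, "dz": 0, "wx": 0, "wy": 0, "wz": 0, "jaw": 1}, {"dx": 0, "dy": 0, "dz": 0, "wx": 0, "wy": 0, "wz": 0, "jaw": 1}, {"dx": 0, "dy": 0, "dz": 0, "wx": 0, "wy": 0, "wz": 0, "jaw": 1}]}}

```text
t: 10.93
position: [0.515, -0.1642, 0.0921]
eef_rot: [0.053, 0.051, 0.997, -0.003]
force: [0.5, -1.3, -2.4]
width: 0.0453
grip_force: 62.6
```

```bash
python3 -c "import b"
```

```text
t 10.93 tcp bay [18.3 -0.1 50.1] pitch 6.1 yaw err -0.11 roll 0.01 C [-53.9   0.3] F [ 0.5 -1.3 -2.4] w 0.0453 62.6
```

Call:
{"method": "carry_out", "body": {"motion": [{"dx": -0.17, "dy": 0, "dz": 0.43, "wx": 0, "wy": 3, "wz": 0, "jaw": 1}, {"dx": -0.17, "dy": 0, "dz": 0.45, "wx": 0, "wy": 3, "wz": 0, "jaw": 1}, {"dx": 0, "dy": 0, "dz": 0, "wx": 0, "wy": 0, "wz": 0, "jaw": 1}, {"dx": 0, "dy": 0, "dz": 0, "wx": 0, "wy": 0, "wz": 0, "jaw": 1}, {"dx": 0, "dy": 0, "dz": 0, "wx": 0, "wy": 0, "wz": 0, "jaw": 1}]}}

```text
t: 11.35
position: [0.5188, -0.1646, 0.0841]
eef_rot: [0.001, 0.052, 0.999, -0.0]
force: [-0.2, 0.6, -3.1]
width: 0.0456
grip_force: 63.1
```

```bash
python3 -c "import b"
```

```text
t 11.35 tcp bay [22.2 -0.2 42.1] pitch 0.1 yaw err -0.12 roll 0.0 C [-54.8  -0.1] F [-0.2  0.6 -3.1] w 0.0456 63.1
```

Call:
{"method": "carry_out", "body": {"motion": [{"dx": 0, "dy": 0, "dz": 0.1, "wx": 0, "wy": 0, "wz": 0, "jaw": 1}, {"dx": 0, "dy": 0, "dz": 0, "wx": 0, "wy": 0, "wz": 0, "jaw": 1}, {"dx": 0, "dy": 0, "dz": 0, "wx": 0, "wy": 0, "wz": 0, "jaw": 1}]}}

```text
t: 11.6
position: [0.5188, -0.1647, 0.0839]
eef_rot: [0.001, 0.052, 0.999, -0.0]
force: [-2.1, 0.9, 6.0]
width: 0.0454
grip_force: 64.1
```

Call:
{"method": "carry_out", "body": {"motion": [{"dx": 0, "dy": 0, "dz": 0.08, "wx": 0, "wy": 0, "wz": 0, "jaw": 1}, {"dx": 0, "dy": 0, "dz": 0, "wx": 0, "wy": 0, "wz": 0, "jaw": 1}, {"dx": 0, "dy": 0, "dz": 0, "wx": 0, "wy": 0, "wz": 0, "jaw": 1}]}}

```text
t: 11.85
position: [0.5188, -0.1646, 0.0839]
eef_rot: [0.001, 0.052, 0.999, -0.0]
force: [-4.5, 2.4, 12.8]
width: 0.0454
grip_force: 65.0
```

The pack is seated: the force rises and the height no longer changes. Now I'll release it.

Call:
{"method": "carry_out", "body": {"motion": [{"dx": 0, "dy": 0, "dz": 0, "wx": 0, "wy": 0, "wz": 0, "jaw": -1}, {"dx": 0, "dy": 0, "dz": 0, "wx": 0, "wy": 0, "wz": 0, "jaw": -1}, {"dx": 0, "dy": 0, "dz": 0, "wx": 0, "wy": 0, "wz": 0, "jaw": -1}, {"dx": 0, "dy": 0, "dz": 0, "wx": 0, "wy": 0, "wz": 0, "jaw": -1}, {"dx": 0, "dy": 0, "dz": 0, "wx": 0, "wy": 0, "wz": 0, "jaw": -1}, {"dx": 0, "dy": 0, "dz": 0, "wx": 0, "wy": 0, "wz": 0, "jaw": -1}, {"dx": 0, "dy": 0, "dz": 0, "wx": 0, "wy": 0, "wz": 0, "jaw": -1}]}}

```text
t: 12.43
position: [0.519, -0.1646, 0.0818]
eef_rot: [-0.0, 0.052, 0.999, 0.0]
force: [0.7, -0.1, -0.2]
width: 0.0854
grip_force: 0.0
```

Call:
{"method": "carry_out", "body": {"motion": [{"dx": 0, "dy": 0, "dz": -1, "wx": 0, "wy": 0, "wz": 0, "jaw": -1}, {"dx": 0, "dy": 0, "dz": -2.5, "wx": 0, "wy": 0, "wz": 0, "jaw": -1}, {"dx": 0, "dy": 0, "dz": -3, "wx": 0, "wy": 0, "wz": 0, "jaw": -1}, {"dx": 0, "dy": 0, "dz": -3, "wx": 0, "wy": 0, "wz": 0, "jaw": -1}, {"dx": 0, "dy": 0, "dz": -3, "wx": 0, "wy": 0, "wz": 0, "jaw": -1}, {"dx": 0, "dy": 0, "dz": -2, "wx": 0, "wy": 0, "wz": 0, "jaw": -1}, {"dx": 0, "dy": 0, "dz": 0, "wx": 0, "wy": 0, "wz": 0, "jaw": -1}, {"dx": 0, "dy": 0, "dz": 0, "wx": 0, "wy": 0, "wz": 0, "jaw": -1}]}}

```text
t: 13.1
position: [0.5196, -0.1648, 0.2288]
eef_rot: [0.001, 0.052, 0.999, -0.0]
force: [-0.3, 0.2, -0.9]
width: 0.0853
grip_force: 0.0
```

```bash
python3 - <<'E'
from b import *
m,im,d=look('w9.png',['left_face','right_face','lip'],[.073,.073,.055])
q=models.silhouettes('pack','wrist')[0]; c=cloud(m,d,q['pixels']); t=c[(c[:,2]>.07)]
A=np.c_[t[:,:2]-t[:,:2].mean(0),np.ones(len(t))]; k=t[:,2]>.084
print(q['p'],rect(t),np.linalg.lstsq(A[k],t[k,2],rcond=None)[0].round(4))
x=(t-[.4968,-.1622,.042])@B*1000
for a,b in((-40,0),(12,32)):
  z=x[(x[:,0]>a)&(x[:,0]<b)]; print(a,b,np.percentile(z[:,1],[1,99]).round(1))
E
```

```text
t 13.1 tcp bay [ 22.9  -0.3 186.8] pitch 0.2 yaw err -0.11 roll -0.03 C [-53.9 144.6] F [-0.3  0.2 -0.9] w 0.0853 0.0
left_face 0.9 [358.0, 184.0] [ 0.523  -0.1346  0.073 ]
lip 0.56 [318.0, 77.0] [ 0.4389 -0.1576  0.055 ]
0.81 [0. 0. 0. 0. 0.] [0. 0. 0.]<stdin>:4: RuntimeWarning: Mean of empty slice.
  ret = um.true_divide(
Traceback (most recent call last):
IndexError: index -1 is out of bounds for axis 0 with size 0
```

View pics/w9.png

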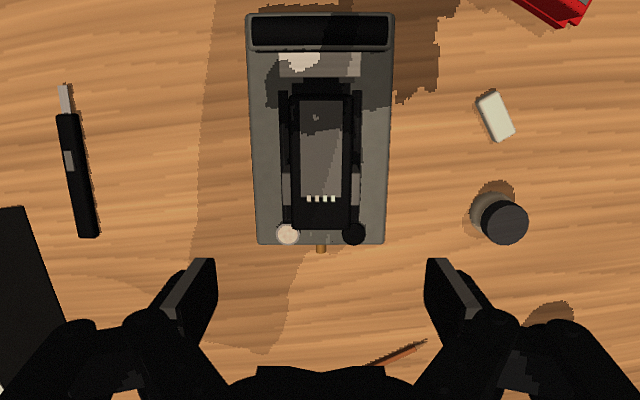

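The pack lies in the bay (box about 285–358, 93–230), with its tongue end under the lip and grey buttons at the sides near row 184. The best silhouette was a red look-alike, so I'll check flatness and buttons from the depth over the bay itself.

```bash
python3 - <<'E'
from b import *
m=cams.camera_model('wrist'); im,d=cams.read_camera('wrist')
k=np.zeros(d.shape,bool); k[60:245,250:390]=1
x=(cloud(m,d,k)-[.4968,-.1622,.042])@B*1000
t=x[(x[:,2]>44)&(x[:,2]<60)&(abs(x[:,1])<20)]
print('plane',np.linalg.lstsq(np.c_[t[:,:2],np.ones(len(t))],t[:,2],rcond=None)[0].round(3),np.percentile(t[:,0],[0.5,99.5]).round(1))
for a,b in((-35,0),(12,32)):
  z=x[(x[:,0]>a)&(x[:,0]<b)&(x[:,2]>36)]; print(a,b,np.percentile(z[:,1],[1,99]).round(1))
E
```

```text
t 13.35 tcp bay [ 2.190e+01 -1.000e-01  1.839e+02] pitch -0.1 yaw err -0.11 roll 0.02 C [-55.1 142. ] F [-1.   0.1 -0.8] w 0.0853 0.0
plane [-4.0000e-03  2.0000e-03  4.7621e+01] [-45.4  54.4]
-35 0 [-21.8  23.2]
12 32 [-28.6  29.6]
```

The top is flat at 47.6 mm and spans x = -45 to 54. It measures 58 mm over the buttons, so both are out.

```bash
python3 -c "
from cell import env
print(env.finish_job())"
```

```text
the job is handed in; nothing more can be done
None
```

The black battery pack is in the bay, tongue hooked under the lip and lying flat on the bay floor, with both side buttons sprung out; I handed the job in at about 13.4 s of the 43 s allowed, with no verdict returned.

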